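# Set up the key machine: index the tool turret and seat the clamp carriage

## Robot

A 6-joint arm with a two-finger parallel gripper is mounted at the origin on the work surface. World frame = base frame: x ahead of the robot, y to its left, z up, the work surface at z = 0. Lengths are in m, angles in rad, forces in N, time in s.
With the tool pointing down it reaches from about 0.275 to 0.725 m from the base axis. Payload 5.6 kg.
Tool frame: the origin (TCP) lies midway between the tips of the shut fingers; the grasp point (between the pads) lies 19 mm behind it; z points along the fingers, y is the line along which they close (so a half turn about z gives the same grasp; the last joint's range is limited). The gripper opens to 85 mm and grips with 20 to 120 N. Pads are 22 mm wide; open, the fingers measure 114 mm over their backs; the gripper's body (76 mm by 85 mm) begins 54 mm behind the grasp point. The pads swing forward as they close: fully open they stand 13 mm farther back than shut.
Start: joints at [1.402, 0.255, 0.108, 0, -1.424, -0.285], TCP at [0.241, 0.494, 0.231] pointing down, gripper open.
Joint ranges: [-2.95, 2.95], [-1.21, 1.97], [-1.09, 1.5], [-2.87, 1.71], [-2.94, -0.07], [-3.05, 3.05]. Speed limits (rad/s): [2.57, 2.57, 3.14, 3.14, 3.14, 3.14].

## Interface

Orientations are given as a rotation vector (axis times angle).
In Python, from bench import readout, imaging, env gives the robot as it stands. The module is installed in compiled form; this text tells all that it offers.
- The arm moves only by the tool servo_tool, never from a script. Its argument "deltas" is a list that holds one entry, the list of rows, each a list of 7 numbers: the turn, a rotation vector about the tool's x, y, z scaled (see below), then the shift along the tool's x, y, z scaled (see below), then the gripper command: -1 is shut, 1 is fully open, values between are in proportion. A call has 1 to 12 rows; each row is the pose to reach, as a shift and turn from the pose commanded when the call began, along the tool's axes at that moment; what a row does not reach only later rows make up. The controller multiplies each number of a shift by 0.5 m and each number of a turn by 90 degrees. A row lasts 1/12 s, in which the tool goes at most 41.7 mm and 7.16 degrees, less where a joint would pass 70% of its speed; a pose out of reach is approached as far as the arm can. A call with a number of a shift or a turn outside -1 to 1 is refused whole. A call with a gripper value outside its range is refused whole. The fingers move at their own pace and stop on an object; "grip_force" is the grip in N (left out, the last holds). Time passes only in rows, so rows that repeat a pose let the fingers close. It gives the time, the measured TCP pose, the force, the opening and the grip force at its end, in the units of the state.
- readout.sense(): the state, without advancing time (a new reading comes with each control period).
- imaging.read_camera(name): name is "scene" or "top" or "wrist"; returns a dict with "color" (384x512x3 uint8, red, green, blue), "depth" (384x512 float32, m along the optical axis (not along the pixel's ray), 0 where there is no reading), "camera_matrix" (3x3 intrinsics, pixels), "eye" and "orientation" of the camera in the world. Camera axes: x right, y down, z forward; pixel columns grow to the right and rows downward; lengths in m; the calibration is good to about 2 mm. A picture is of the moment at which its call begins.
- env.hand_in(): hands the job in; it is judged then, once.
The state is a dict: "clock": time; "joints": joint angles; "dq": joint speeds; "tau": joint torques, N m; "ee_pos": TCP position; "tool_rot": TCP orientation; "contact_force": force on the tool from outside, world axes, zero at the start; "torque": the same for the moment, N m; "grip_width": finger opening in m; "gripper_force": force on a finger pad.
Only numpy, scipy, OpenCV 4.12 (cv2) and the standard library are available. Lean on these libraries where they do the work, as an engineer would, in place of code of your own. Each camera call takes 0.05 s, during which the arm holds its last target. There are 200 camera calls.

## Task

Get the key-cutting machine ready for the next key: first turn its tool turret one click clockwise (seen from above) so that the big cutter wheel points at the bed and the turret rests in its click, then push the clamp carriage back along the bed until it sits fully home on its two alignment pegs, square and flush against the machine's back wall. Leave the other things on and around the machine where they are.

Things in the scene. Friction and masses are not known exactly. Their poses are not given: they have to be found in the camera images.
- keymachine: Fixed key machine, pose varies. Origin on the bench under the bed; x from its front (robot side) to its back, y to its left, z up. Bed: flat steel plate, top z 20, x -160 to 100, y -140 to 140 mm. Back wall: steel face at x 100, y -120 to 120, z 20 to 80; black housing with motor behind it, up to 107 high, to x 260. Turret foot: plate 20 high, x -150 to -10, y -330 to -130.
- peg_left (a point): Tip centre of the left alignment peg: machine x 70, y 40, z 42 mm. The steel peg sticks out of the back wall towards the machine's -x, 30 mm long, 12 thick, its last 14 mm tapering to 4.
- peg_right (a point): Tip centre of the right alignment peg, same as the left one: machine x 70, y -40, z 42 mm.
- seat (a point): Point on the bed where the carriage's origin lies when it is fully home: x 45, y 0, z 20 mm in the machine's frame; axes as the machine's.
- carriage: Loose dark steel clamp carriage on the bed, 0.5 to 0.9 kg: block 110 (x) by 130 (y) by 40 (z) mm, too wide to grasp, with a conical jaw cap (100 mm wide at z 40, 64 at z 54) and a flat brass key on top (to z 57). Origin: centre of its underside; x points to its rear face (x +55), with two square sockets 15 wide, 40 deep, at y -40 and +40, z 22. Front face x -55, sides y -65 and +65.
- turret (a joint): Turn of the tool turret about its upright axis, rad, growing clockwise seen from above, with sprung clicks at 0 (start), 1.571 (wanted: cutter wheel points to the machine's +y, at the bed) and 3.142 (one too far). Pushed past about 0.7 it springs on to 1.571 by itself. Takes about 5 N at the post.
- turret_axis (a point): On the turret's upright axis at its disc's top face: x -80, y -250, z 75 mm in the machine's frame; axes as the machine's. Disc 110 mm across, z 50 to 75 mm over the bench, hub to z 87; four tools stick out from its rim 90 degrees apart, at z 62 mm, to 90 mm from the axis.
- post (a point): Top centre of the upright steel post, 14 mm thick and 45 tall (z 75 to 120 mm over the bench), standing on the turret disc 42 mm from its axis on the cutter-wheel side, for pushing the turret round.
- cutter (a point): Centre of the big cutter wheel (50 mm across, 9 thick, upright, on a spindle at the turret's rim), 82 mm from the turret's axis, 62 mm over the bench.
- padlock: Bystander: brass padlock lying on the bench behind the turret, 45 by 50 by 22 mm plus shackle towards its +x; origin under its body.
- lock_cylinder: Bystander: brass lock cylinder, 38 mm across, 36 tall, standing on the bench left of the bed; origin centre of its underside.
- oil: Bystander: grey oil bottle, 44 mm across, 120 tall; origin centre of its underside.
- screwdriver: Bystander: screwdriver lying on the bench at the right, nearer the robot than the turret; origin under its middle.
- brush: Bystander: brush lying on the bench left of the machine; origin under its middle.
- blank_carton: Bystander: cardboard carton 100 by 70 by 50 mm on the bench at the right; origin centre of its underside.
- mug: Bystander: white mug, 80 mm across, 95 tall, on the bench behind the turret at the right; origin centre of its underside.
Mind the look-alikes: they are no part of the job. What is shaped like the carriage but brown or red is not meant.

How it is judged:
On the way, in this order (a step that is already met when the one before it is completed fails the run):
1. the turret rests in its next click, cutter wheel pointing at the bed (value of joint turret between 1.43 and 1.71 rad and velocity of joint turret between -0.1 and 0.1 rad/s), for 0.2 s.
2. the carriage is fully home on its pegs (x of carriage in the frame of seat between -0.004 and 0.004 m and y of carriage in the frame of seat between -0.005 and 0.005 m and z of carriage in the frame of seat between -0.004 and 0.004 m and angle between the x axis of carriage and the x axis of keymachine, either way round below 0.05 rad and angle between carriage's own z axis and vertical below 0.05 rad), for 0.2 s.
At the end, for the whole second after the job is handed in: The turret stands in its second click (joint 1.571 within 0.14 rad), and the carriage rests on the bed, upright and square to the machine (within 0.05 rad), its origin within 4 mm of the seat front to back and 5 mm sideways, so that the pegs are fully in (all of step 2 and value of joint turret between 1.43 and 1.71 rad and linear speed of carriage below 0.01 m/s); the robot touches nothing.
It fails at once if the turret is turned a click too far (value of joint turret above 2.4 rad).
It fails at once if a bystander is shifted by more than 30 mm (distance of any of padlock, lock_cylinder, oil, screwdriver, brush, blank_carton, mug from where it was at the start of the episode above 0.03 m).
It also fails if it takes over 72 s, if anything falls off the work surface, if the arm or the gripper's body presses on something with over 40 N, if the wrist force passes 120 N, or if a joint passes its speed limit or range.

## Working session

There is one attempt and no reset: what is moved stays moved. The work goes in short steps, Python scripts to look and compute and a tool call to move; the robot and the scene stay as the last step left them, time stands still between calls to the robot, and variables do not carry over. Pictures are saved under pics/ and viewed, at most 10 in all, crops included, and the job is handed in when it is done.

Besides the shell and the picture viewer there is one more tool, called after "Emit:" by a JSON object that holds its "op" and its "data". servo_tool: Moves the arm, as the interface text tells. Shifts and turns lie within -1 to 1; 1 stands for 0.5 m of shift or 90 degrees of turn. Its arguments: {"type":"object","properties":{"deltas":{"type":"array","items":{"type":"array","items":{"type":"array","items":{"type":"number","minimum":-1,"maximum":1}}}},"grip_force":{"type":"number"}},"required":["deltas"]}

```bash
mkdir -p pics; cat > h.py <<'E'
from bench import readout, imaging, env
import numpy as np, cv2, pickle
from scipy.spatial.transform import Rotation as R
def cam(n):
    c=imaging.read_camera(n); pickle.dump(c,open(n+'.pkl','wb')); return c
def ld(n): return pickle.load(open(n+'.pkl','rb'))
def rot(c):
    o=np.array(c['orientation'],float)
    return o if o.shape==(3,3) else (R.from_rotvec(o).as_matrix() if o.size==3 else R.from_quat(o).as_matrix())
def pts(c):
    d=c['depth'];K=c['camera_matrix'];v,u=np.mgrid[:384,:512]
    p=np.stack([(u-K[0,2])/K[0,0]*d,(v-K[1,2])/K[1,1]*d,d],-1)
    return p@rot(c).T+np.array(c['eye'])
def save(c,n,s=1.5): cv2.imwrite('pics/'+n,cv2.resize(c['color'][:,:,::-1],None,fx=s,fy=s))
E
python3 - <<'E'
from h import *
for n in('top','scene'):
    c=cam(n);save(c,n+'1.png');print(n,c['eye'],c['orientation'],c['camera_matrix'])
print(readout.sense())
E
```

```text
top [ 0.34808252 -0.01984375  1.71707795] [-2.16007791  2.17890278 -0.11333404] [[459.78904011   0.         254.1587806 ]
 [  0.         459.78904011 191.69825269]
 [  0.           0.           1.        ]]
scene [1.20459705 0.03624105 1.17864143] [-1.82436815 -2.00286545  0.58688458] [[438.00472834   0.         255.16918807]
 [  0.         438.00472834 192.88591148]
 [  0.           0.           1.        ]]
{'clock': 0.1, 'joints': array([ 1.40155938e+00,  2.55693423e-01,  1.07150287e-01, -3.69930093e-04,
       -1.42389378e+00, -2.84632610e-01]), 'dq': array([ 0.00041363, -0.00098743,  0.00117173,  0.00331066, -0.00023278,
        0.00036066]), 'tau': array([-1.86862897e-03, -3.87604487e+01,  2.38477743e+01,  5.37787423e+00,
       -3.70188587e-03, -3.14891963e-06]), 'ee_pos': array([0.24090669, 0.49395825, 0.23049772]), 'tool_rot': array([ 3.05940848e+00, -7.06543103e-01, -4.24968526e-04]), 'contact_force': array([-0.36352771, -0.75752277,  0.12261779]), 'torque': array([-0.05192349,  0.00357945, -0.0146014 ]), 'gripper_force': 0.0, 'grip_width': 0.08540854236320179}
```

View pics/top1.png

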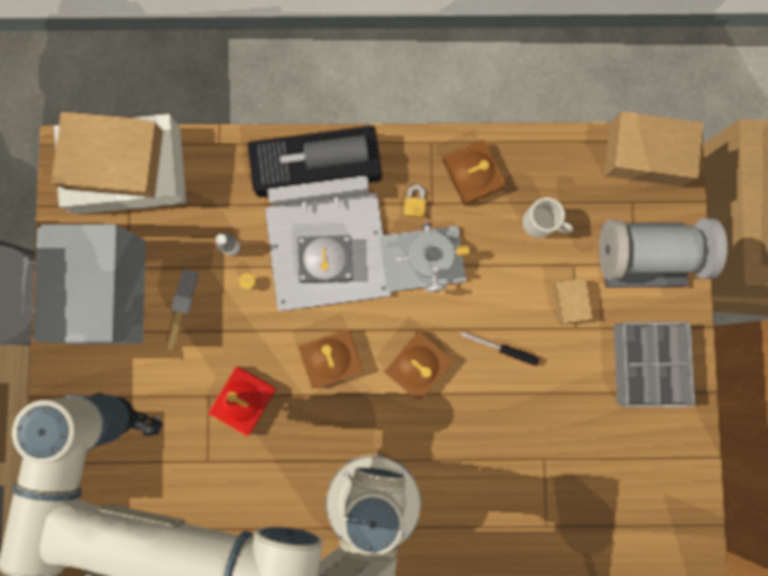

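View pics/scene1.png

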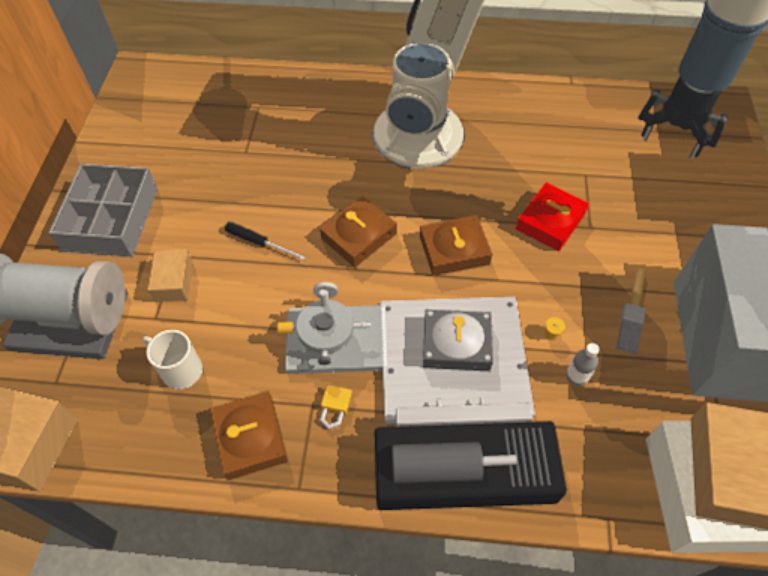

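```bash
python3 - <<'E'
from h import *
c=ld('top');P=pts(c)
im=c['color'][75:215,160:350,::-1]
cv2.imwrite('pics/crop.png',cv2.resize(im,None,fx=4,fy=4,interpolation=cv2.INTER_CUBIC))
print(im.shape)
for (u,v) in [(190,190),(216,150),(216,172),(240,130),(280,170),(288,168),(289,156),(212,133),(205,110),(100,250)]:
    print(u,v,P[v,u].round(4),c['color'][v,u])
E
```

```text
(140, 190, 3)
190 190 [0.5316 0.2148 0.0175] [196 192 185]
216 150 [0.6823 0.1185 0.0137] [182 176 171]
216 172 [0.5907 0.114  0.0688] [211 176 105]
240 130 [0.7566 0.0277 0.0207] [129 125 118]
280 170 [ 0.5953 -0.1174  0.0739] [173 174 166]
288 168 [ 0.5998 -0.1452  0.0902] [110 111 106]
289 156 [ 0.6471 -0.1512  0.069 ] [166 167 160]
212 133 [0.7448 0.1325 0.0255] [116 112 105]
205 110 [0.8144 0.152  0.0912] [80 78 75]
100 250 [ 0.3127  0.5505 -0.0034] [190 145  88]
```

View pics/crop.png

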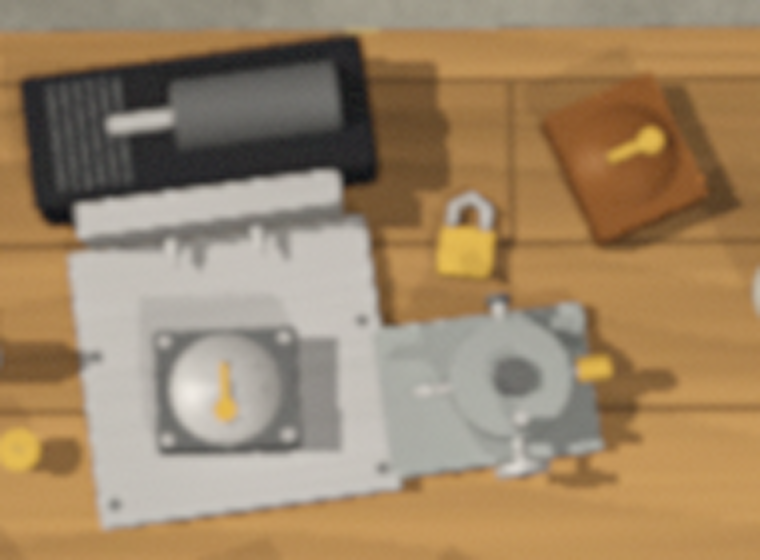

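```bash
cat >> h.py <<'E'
def ray(c,uv,z):
    K=c['camera_matrix'];uv=np.atleast_2d(uv).astype(float)
    d=np.c_[(uv[:,0]-K[0,2])/K[0,0],(uv[:,1]-K[1,2])/K[1,1],np.ones(len(uv))]@rot(c).T
    e=np.array(c['eye']);return e+d*((z-e[2])/d[:,2])[:,None]
E
python3 - <<'E'
from h import *
c=ld('top')
def q(l,z,p=1):
    a=(np.array(l)+.5)/4-.5+[160,75]; r=ray(c,a,z);print(r.round(4).tolist()); return r
b=q([(103,527),(400,487),(68,255)],.02)
print(np.linalg.norm(b[0]-b[1]))
fy=b[0]-b[1];yaw=np.arctan2(-fy[0],fy[1]);print('yaw front',yaw)
g=b[2]-b[0];print('yaw left',np.arctan2(g[1],g[0]))
ex=np.array([np.cos(yaw),np.sin(yaw)]);ey=np.array([-ex[1],ex[0]])
fc=(b[0]+b[1])[:2]/2
o=fc+.16*ex;print('origin',o)
ax=o-.08*ex-.25*ey;print('axis',ax,'seat',o+.045*ex)
print('turret img');q([(517,377)],.087);q([(521,418)],.12);q([(520,462)],.062)
k=q([(154,333),(297,328),(300,446),(158,453)],.06)
kc=k.mean(0)[:2];print('carr',kc,'in mach',(kc-o)@ex,(kc-o)@ey)
f=k[3]-k[2];f2=k[0]-k[3];print('cyaw',np.arctan2(-f[0],f[1]),np.arctan2(f2[1],f2[0]))
E
```

```text
[[0.4705, 0.2313, 0.02], [0.5053, -0.0437, 0.02], [0.7267, 0.2658, 0.02]]
0.2771045393574772
yaw front 0.12578539299242317
yaw left 0.134004949721714
origin [0.64665133 0.11387147]
axis [ 0.59864687 -0.14418971] seat [0.69129581 0.11951689]
turret img
[[0.5971, -0.1485, 0.087]]
[[0.5558, -0.1488, 0.12]]
[[0.5232, -0.1519, 0.062]]
[[0.6446, 0.18, 0.06], [0.6482, 0.0495, 0.06], [0.5397, 0.0472, 0.06], [0.5344, 0.1759, 0.06]]
carr [0.59173753 0.11315176] in mach -0.05457024304836916 0.006175138884515711
cyaw 0.04099599506963764 0.03661512226914209
```

```bash
cat > go.py <<'E'
import sys
from h import *
x,y,z,yaw=map(float,sys.argv[1:5])
s=readout.sense();Rt=R.from_rotvec(s['tool_rot'])
T=R.from_matrix(np.array([[np.cos(yaw),np.sin(yaw),0],[np.sin(yaw),-np.cos(yaw),0],[0,0,-1]]))
print(s['clock'],s['ee_pos'].round(4),s['contact_force'].round(1),s['grip_width'],'turn',((Rt.inv()*T).as_rotvec()/(np.pi/2)).round(4),'shift',(Rt.inv().apply(np.array([x,y,z])-s['ee_pos'])/.5).round(4))
E
python3 go.py 0.42 0.08 0.23 0.1295
```

```text
0.1 [0.2409 0.494  0.2305] [-0.4 -0.8  0.1] 0.08540854236320179 turn [ 1.100e-03  2.000e-04 -3.714e-01] shift [0.685  0.587  0.0021]
```

Emit:
{"op": "servo_tool", "data": {"deltas": [[[0,0,-0.37,0.685,0.587,0,-1],[0,0,-0.37,0.685,0.587,0,-1],[0,0,-0.37,0.685,0.587,0,-1],[0,0,-0.37,0.685,0.587,0,-1],[0,0,-0.37,0.685,0.587,0,-1],[0,0,-0.37,0.685,0.587,0,-1],[0,0,-0.37,0.685,0.587,0,-1],[0,0,-0.37,0.685,0.587,0,-1],[0,0,-0.37,0.685,0.587,0,-1],[0,0,-0.37,0.685,0.587,0,-1],[0,0,-0.37,0.685,0.587,0,-1],[0,0,-0.37,0.685,0.587,0,-1]]]}}

```text
clock: 1.1
ee_pos: [0.4212, 0.0755, 0.231]
tool_rot: [3.134, 0.191, -0.001]
contact_force: [0.8, 0.9, -0.1]
grip_width: -0.0002
gripper_force: 0.0
```

```bash
python3 go.py 0.57 -0.211 0.22 0.1295
```

```text
1.1 [0.4212 0.0755 0.231 ] [ 0.8  0.9 -0.1] -0.0002345876619289814 turn [ 0.0011  0.0006 -0.0051] shift [0.2259 0.6048 0.0227]
```

Emit:
{"op": "servo_tool", "data": {"deltas": [[[0,0,-0.005,0.226,0.605,0.022,-1],[0,0,-0.005,0.226,0.605,0.022,-1],[0,0,-0.005,0.226,0.605,0.022,-1],[0,0,-0.005,0.226,0.605,0.022,-1],[0,0,-0.005,0.226,0.605,0.022,-1],[0,0,-0.005,0.226,0.605,0.022,-1],[0,0,-0.005,0.226,0.605,0.022,-1],[0,0,-0.005,0.226,0.605,0.022,-1],[0,0,-0.005,0.226,0.605,0.022,-1],[0,0,-0.005,0.226,0.605,0.022,-1],[0,0,-0.005,0.226,0.605,0.022,-1]]]}}

```text
clock: 2.02
ee_pos: [0.5705, -0.2049, 0.2197]
tool_rot: [-3.134, -0.212, 0.002]
contact_force: [-0.0, 0.7, -0.4]
grip_width: -0.0004
gripper_force: 0.0
```

```bash
python3 go.py 0.57 -0.211 0.10 0.1295; python3 - <<'E'
from h import *
c=cam('wrist');save(c,'w1.png')
E
```

```text
2.0167 [ 0.5705 -0.2049  0.2197] [-0.   0.7 -0.4] -0.0003666142850936584 turn [-0.0004  0.0007  0.0035] shift [-0.0024  0.0121  0.2394]
```

View pics/w1.png

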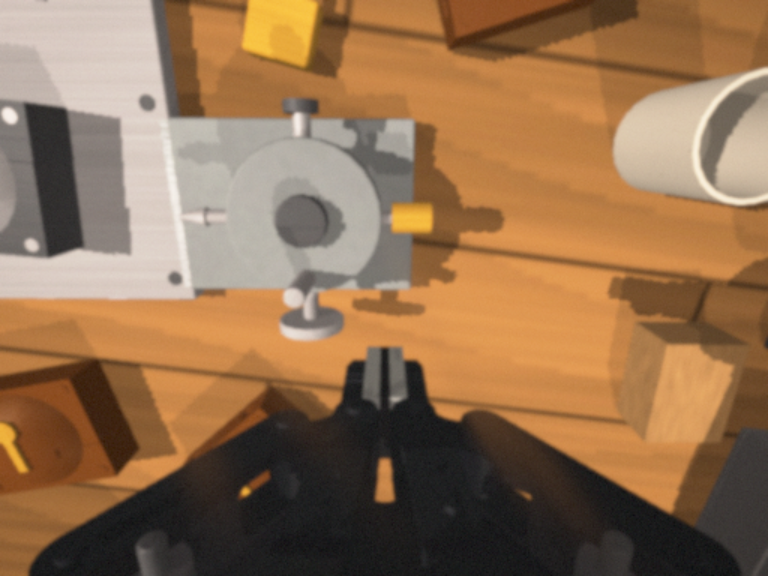

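```bash
python3 - <<'E'
from h import *
c=ld('wrist')
f=lambda p:(np.array(p)+.5)/1.5-.5
print('hub',ray(c,f((302,221)),.087)[0],'post',ray(c,f((295,297)),.12)[0])
print('bed FR corner',ray(c,f((194,297)),.02)[0])
a=ray(c,[f((170,119)),f((413,122)),f((411,289)),f((190,287))],.02);print(a.round(4))
E
```

```text
hub [ 0.59875035 -0.14603923  0.087     ] post [ 0.55670674 -0.15098894  0.12      ]
bed FR corner [ 0.50636739 -0.04442492  0.02      ]
[[ 0.6515 -0.0273  0.02  ]
 [ 0.6746 -0.2139  0.02  ]
 [ 0.5395 -0.2334  0.02  ]
 [ 0.5153 -0.041   0.02  ]]
```

Emit:
{"op": "servo_tool", "data": {"deltas": [[[0,0,0,-0.002,0.012,0.12,-1],[0,0,0,-0.002,0.012,0.24,-1],[0,0,0,-0.002,0.012,0.24,-1],[0,0,0,-0.002,0.012,0.24,-1],[0,0,0,-0.002,0.012,0.24,-1]]]}}

```text
clock: 2.48
ee_pos: [0.5695, -0.2104, 0.1001]
tool_rot: [3.134, 0.215, -0.005]
contact_force: [0.2, -0.1, 1.5]
grip_width: -0.0001
gripper_force: 0.0
```

```bash
python3 go.py 0.561 -0.1417 0.10 0.1295
```

```text
2.4833 [ 0.5695 -0.2104  0.1001] [ 0.2 -0.1  1.5] -9.911200237379907e-05 turn [-0.0001  0.0021  0.0048] shift [ 0.0019 -0.1385  0.0002]
```

Emit:
{"op": "servo_tool", "data": {"deltas": [[[0,0,0.004,0,-0.04,0,-1],[0,0,0.004,0,-0.06,0,-1],[0,0,0.004,0,-0.07,0,-1],[0,0,0.004,0,-0.08,0,-1],[0,0,0.004,0,-0.09,0,-1],[0,0,0.004,0,-0.1,0,-1],[0,0,0.004,0,-0.11,0,-1],[0,0,0.004,0,-0.12,0,-1],[0,0,0.004,0,-0.13,0,-1],[0,0,0.004,0,-0.14,0,-1],[0,0,0.004,0,-0.14,0,-1],[0,0,0.004,0,-0.14,0,-1]]]}}

```text
clock: 3.48
ee_pos: [0.5623, -0.1426, 0.1015]
tool_rot: [3.134, 0.203, 0.004]
contact_force: [1.9, -1.9, 1.9]
grip_width: 0.0001
gripper_force: 1.6
```

```bash
python3 go.py 0.561 -0.1417 0.10 0.1295; python3 - <<'E'
from h import *
c=cam('wrist');save(c,'w2.png',1)
E
```

```text
3.4833 [ 0.5623 -0.1426  0.1015] [ 1.9 -1.9  1.9] 9.569033429108231e-05 turn [ 0.001  -0.0016 -0.0001] shift [-0.0024 -0.0022  0.003 ]
```

View pics/w2.png

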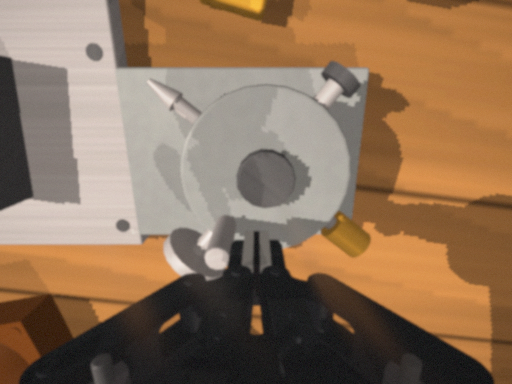

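Emit:
{"op": "servo_tool", "data": {"deltas": [[[0,0,0,0.006,-0.008,0.002,-1],[0,0,0,0.008,-0.012,0.002,-1],[0,0,0,0.008,-0.016,0.002,-1],[0,0,0,0.008,-0.02,0.002,-1],[0,0,0,0.008,-0.02,0.002,-1],[0,0,0,0.008,-0.02,0.002,-1]]]}}

```text
clock: 4.03
ee_pos: [0.5628, -0.1309, 0.0985]
tool_rot: [-3.134, -0.202, 0.004]
contact_force: [-0.9, 0.8, -0.2]
grip_width: 0.0001
gripper_force: 0.0
```

```bash
python3 go.py 0.561 -0.1417 0.10 0.1295; python3 - <<'E'
from h import *
c=cam('wrist');save(c,'w3.png',1)
E
```

```text
4.0333 [ 0.5628 -0.1309  0.0985] [-0.9  0.8 -0.2] 0.0001448001928563781 turn [-0.0009  0.0014 -0.0003] shift [-0.0064  0.0209 -0.003 ]
```

View pics/w3.png

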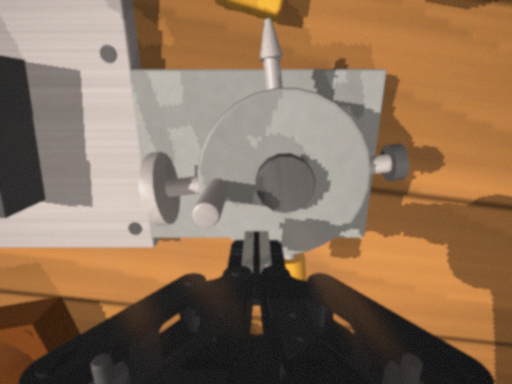

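```bash
python3 go.py 0.512 0.10 0.25 0.1295
```

```text
4.0833 [ 0.563  -0.1311  0.0986] [-0.3  0.7  0.5] -0.0002608185493335506 turn [-0.0007  0.0011 -0.0003] shift [-0.0423 -0.4718 -0.3022]
```

Emit:
{"op": "servo_tool", "data": {"deltas": [[[0,0,0,-0.01,0.02,-0.06,-1],[0,0,0,-0.01,0.02,-0.14,-1],[0,0,0,-0.01,0.02,-0.22,-1],[0,0,0,-0.04,-0.05,-0.3,-1],[0,0,0,-0.042,-0.472,-0.302,1],[0,0,0,-0.042,-0.472,-0.302,1],[0,0,0,-0.042,-0.472,-0.302,1],[0,0,0,-0.042,-0.472,-0.302,1],[0,0,0,-0.042,-0.472,-0.302,1],[0,0,0,-0.042,-0.472,-0.302,1],[0,0,0,-0.042,-0.472,-0.302,1],[0,0,0,-0.042,-0.472,-0.302,1]]]}}

```text
clock: 5.08
ee_pos: [0.5122, 0.1004, 0.2501]
tool_rot: [3.135, 0.205, -0.001]
contact_force: [-1.2, -1.1, -0.7]
grip_width: 0.0853
gripper_force: 0.0
```

```bash
python3 - <<'E'
from h import *
c=cam('wrist');save(c,'w4.png');print(readout.sense()['ee_pos'])
E
```

```text
[0.51237289 0.09955187 0.25000533]
```

View pics/w4.png

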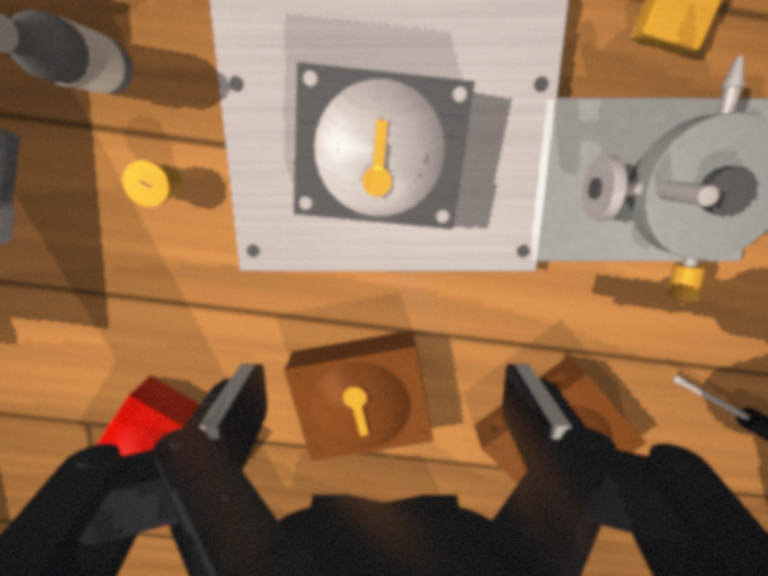

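```bash
cat > m.py <<'E'
from h import *
f=lambda p:(np.array(p)+.5)/1.5-.5
c=ld('wrist')
def bed(l,r):
    b=ray(c,[f(l),f(r)],.02)[:,:2];d=b[0]-b[1];print('bed',b.round(4).tolist(),np.linalg.norm(d))
    yaw=np.arctan2(-d[0],d[1]);ex=np.array([np.cos(yaw),np.sin(yaw)])
    o=b.mean(0)+.16*ex;print('o',o,'yaw',yaw);return o,yaw
def car(k,o,yaw):
    k=ray(c,[f(p) for p in k],.06)[:,:2];ex=np.array([np.cos(yaw),np.sin(yaw)]);ey=np.array([-ex[1],ex[0]])
    kc=k.mean(0);print('car',k.round(4).tolist(),kc,'mach',(kc-o)@ex,(kc-o)@ey)
    a=k[0]+k[1]-k[2]-k[3];b=k[0]+k[3]-k[1]-k[2];print('cyaw',np.arctan2(a[1],a[0]),np.arctan2(-b[0],b[1]),np.linalg.norm(a)/2,np.linalg.norm(b)/2)
E
python3 - <<'E'
from m import *
o,y=bed((240,271),(538,269))
car([(298,63),(473,80),(452,228),(294,213)],o,y)
E
python3 go.py 0.512 0.10 0.03 0.1295
```

```text
bed [[0.468, 0.2309], [0.5065, -0.0472]] 0.280750397518188
o [0.64576009 0.11380376] yaw 0.1373899313934242
car [[0.644, 0.1798], [0.6496, 0.0521], [0.5403, 0.0477], [0.5357, 0.176]] [0.59239772 0.11391111] mach -0.052844829432073116 0.007414743123901
cyaw 0.03832416766720109 0.039758345249286065 0.10883777465834694 0.12810611717024867
5.1333 [0.5124 0.0996 0.25  ] [ 0.7  0.9 -0.6] 0.08537501140779792 turn [ 0.0001  0.0006 -0.    ] shift [-2.0e-04 -1.1e-03  4.4e-01]
```

```bash
python3 go.py 0.5543 0.21 0.035 0.132
```

```text
5.1333 [0.5124 0.0996 0.25  ] [ 0.7  0.9 -0.6] 0.08537501140779792 turn [ 0.0001  0.0006 -0.0016] shift [ 0.1121 -0.2083  0.4299]
```

Emit:
{"op": "servo_tool", "data": {"deltas": [[[0,0,-0.002,0.112,-0.208,0,-1],[0,0,-0.002,0.112,-0.208,0,-1],[0,0,-0.002,0.112,-0.208,0.05,-1],[0,0,-0.002,0.112,-0.208,0.13,-1],[0,0,-0.002,0.112,-0.208,0.2,-1],[0,0,-0.002,0.112,-0.208,0.27,-1],[0,0,-0.002,0.112,-0.208,0.34,-1],[0,0,-0.002,0.112,-0.208,0.4,-1],[0,0,-0.002,0.112,-0.208,0.43,-1],[0,0,-0.002,0.112,-0.208,0.43,-1],[0,0,-0.002,0.112,-0.208,0.43,-1],[0,0,-0.002,0.112,-0.208,0.43,-1]]]}}

```text
clock: 6.13
ee_pos: [0.5562, 0.2098, 0.0369]
tool_rot: [-3.134, -0.206, -0.004]
contact_force: [0.1, 0.4, 0.7]
grip_width: -0.0002
gripper_force: 0.0
```

```bash
python3 go.py 0.5584 0.1792 0.035 0.132
```

```text
6.1333 [0.5562 0.2098 0.0369] [0.1 0.4 0.7] -0.00016527658452147325 turn [-0.0003 -0.0015 -0.0004] shift [-0.0037  0.0612  0.0037]
```

Emit:
{"op": "servo_tool", "data": {"deltas": [[[0,0,0,0,0.015,0,-1],[0,0,0,0,0.025,0,-1],[0,0,0,0,0.032,0,-1],[0,0,0,0,0.038,0,-1],[0,0,0,0,0.044,0,-1],[0,0,0,0,0.05,0,-1],[0,0,0,0,0.055,0,-1],[0,0,0,0,0.06,0,-1],[0,0,0,0,0.061,0,-1],[0,0,0,0,0.061,0,-1]]]}}

```text
clock: 6.97
ee_pos: [0.5592, 0.1814, 0.0364]
tool_rot: [-3.132, -0.207, -0.003]
contact_force: [-2.2, 5.0, 3.8]
grip_width: -0.0001
gripper_force: 2.9
```

```bash
python3 - <<'E'
from h import *
c=cam('wrist');save(c,'w5.png');print(readout.sense()['ee_pos'])
E
```

```text
[0.55922791 0.18144295 0.03635924]
```

View pics/w5.png

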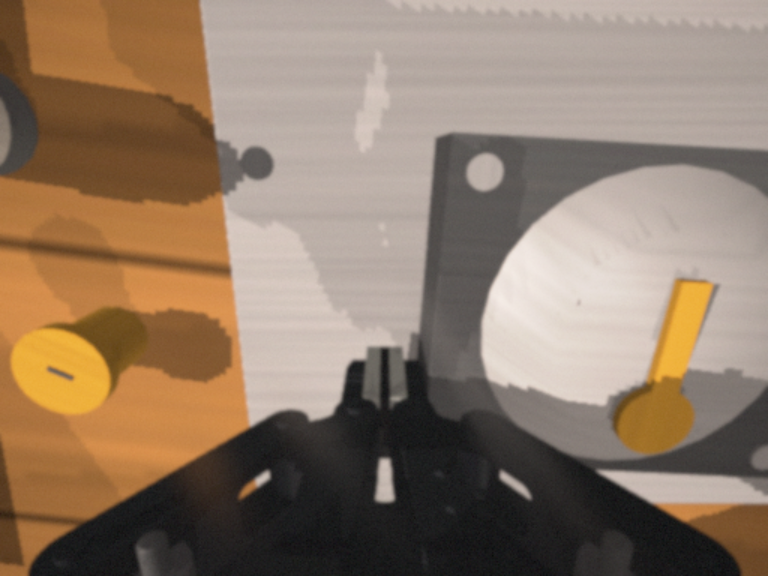

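```bash
python3 - <<'E'
from m import *
k=ray(c,[f((452,135)),f((766,151))],.06)[:,:2]
d=k[0]-k[1];cy=np.arctan2(-d[0],d[1]);print(k,cy)
ce=k[0]-R.from_euler('z',cy).as_matrix()[:2,:2]@[.055,.065]
yaw=.132;ex=np.array([np.cos(yaw),np.sin(yaw)]);ey=np.array([-ex[1],ex[0]]);o=np.array([.6458,.1132])
print('mach',(ce-o)@ex,(ce-o)@ey)
p=readout.sense()['ee_pos'][:2]-o;print('tcp',p@ex,p@ey)
E
```

```text
[[0.64520824 0.17342197]
 [0.65248973 0.08688081]] 0.08394130754435006
mach -0.050719483428775684 -0.0025067807321911906
tcp -0.0768370403436657 0.07904364125266192
```

```bash
python3 go.py 0.5022 0.0931 0.022 0.132
```

```text
7.0167 [0.5592 0.1814 0.0364] [-2.6  6.8  3.4] 0.00011866577943408181 turn [-0.0019 -0.0015  0.0001] shift [-0.1364  0.1602  0.0279]
```

Emit:
{"op": "servo_tool", "data": {"deltas": [[[0,0,0,0,-0.03,0,-1],[0,0,0,0,-0.03,-0.08,-1],[0,0,0,0,-0.03,-0.16,-1],[0,0,0,0,-0.03,-0.24,-1],[0,0,0,-0.08,0.06,-0.24,1],[0,0,0,-0.136,0.16,-0.24,1],[0,0,0,-0.136,0.16,-0.24,1],[0,0,0,-0.136,0.16,-0.2,1],[0,0,0,-0.136,0.16,-0.12,1],[0,0,0,-0.136,0.16,-0.04,1],[0,0,0,-0.136,0.16,0.02,1],[0,0,0,-0.136,0.16,0.028,1]]]}}

```text
clock: 8.02
ee_pos: [0.4979, 0.0903, 0.0163]
tool_rot: [3.132, 0.205, -0.015]
contact_force: [-0.1, -0.5, 0.2]
grip_width: 0.0853
gripper_force: 0.0
```

```bash
python3 go.py 0.5022 0.0931 0.022 0.132
```

```text
8.0167 [0.4979 0.0903 0.0163] [-0.1 -0.5  0.2] 0.08530639709670071 turn [ 0.0014  0.0062 -0.0007] shift [ 0.0092 -0.0043 -0.0115]
```

Emit:
{"op": "servo_tool", "data": {"deltas": [[[0,0.006,0,0.02,-0.004,-0.01,1],[0,0.006,0,0.035,-0.004,-0.01,1],[0,0.006,0,0.05,-0.004,-0.01,1],[0,0.006,0,0.06,-0.004,-0.01,1],[0,0.006,0,0.068,-0.004,-0.01,1],[0,0.006,0,0.076,-0.004,-0.01,1],[0,0.006,0,0.084,-0.004,-0.01,1],[0,0.006,0,0.092,-0.004,-0.01,1],[0,0.006,0,0.1,-0.004,-0.01,1],[0,0.006,0,0.1,-0.004,-0.01,1],[0,0.006,0,0.1,-0.004,-0.01,1]]]}}

```text
clock: 8.93
ee_pos: [0.5512, 0.0998, 0.0275]
tool_rot: [-3.134, -0.207, -0.013]
contact_force: [-4.9, -1.2, 1.4]
grip_width: 0.0852
gripper_force: 2.4
```

```bash
python3 go.py 0.5022 0.0931 0.022 0.132; python3 - <<'E'
from h import *
c=cam('wrist');save(c,'w6.png')
E
```

```text
8.9333 [0.5512 0.0998 0.0275] [-4.9 -1.2  1.4] 0.08523873803171542 turn [ 0.0001 -0.0054 -0.0003] shift [-0.099   0.0005  0.0101]
```

View pics/w6.png

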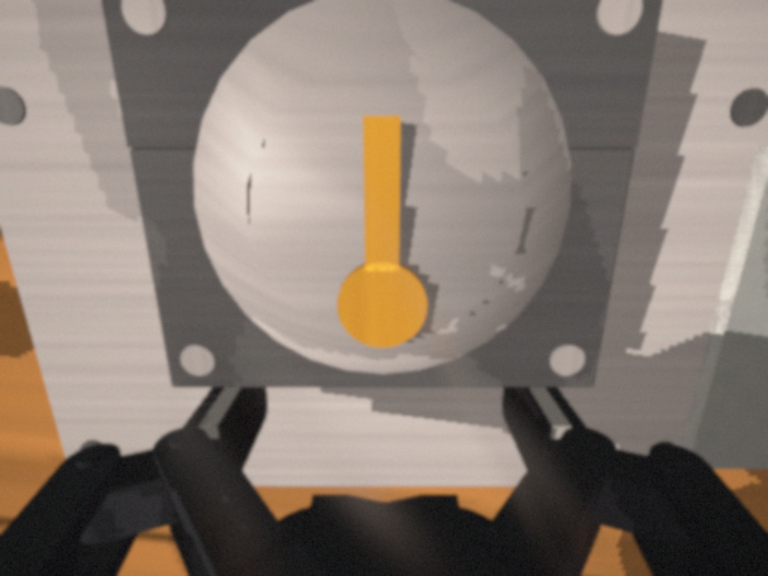

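Emit:
{"op": "servo_tool", "data": {"deltas": [[[0,0,0,0.01,-0.001,0,1],[0,0,0,0.02,-0.002,0,1],[0,0,0,0.03,-0.002,0,1],[0,0,0,0.04,-0.002,0,1],[0,0,0,0.05,-0.002,0,1],[0,0,0,0.06,-0.002,0,1],[0,0,0,0.07,-0.002,0,1],[0,0,0,0.08,-0.002,0,1],[0,0,0,0.09,-0.002,0,1],[0,0,0,0.1,-0.002,0,1],[0,0,0,0.11,-0.002,0,1],[0,0,0,0.12,-0.002,0,1]]]}}

```text
clock: 9.98
ee_pos: [0.61, 0.1088, 0.0274]
tool_rot: [-3.134, -0.207, -0.011]
contact_force: [-5.4, -0.6, 1.5]
grip_width: 0.0851
gripper_force: 2.8
```

```bash
cat > st.py <<'E'
from h import *
s=readout.sense();o=np.array([.6458,.1132]);yaw=.132;ex=np.array([np.cos(yaw),np.sin(yaw)]);ey=np.array([-ex[1],ex[0]])
p=s['ee_pos'][:2]-o;F=s['contact_force'][:2];print(s['clock'],'tcp',p@ex,p@ey,s['ee_pos'][2],'F',F@ex,F@ey,s['contact_force'][2],s['torque'])
E
python3 st.py; python3 go.py 0.5022 0.0931 0.022 0.132
```

```text
9.9833 tcp -0.03611254355034282 0.0003834700336342287 0.027392850484196693 F -5.442728017862734 0.08267593792393325 1.4993790471645556 [-0.31823379  1.89527205 -0.05184813]
9.9833 [0.61   0.1088 0.0274] [-5.4 -0.6  1.5] 0.08507911041753842 turn [ 0.     -0.0046 -0.0002] shift [-0.2178  0.0029  0.0092]
```

Emit:
{"op": "servo_tool", "data": {"deltas": [[[0,0,0,0.005,0,0,1],[0,0,0,0.01,0,0,1],[0,0,0,0.015,0,0,1],[0,0,0,0.02,0,0,1],[0,0,0,0.024,0,0,1],[0,0,0,0.028,0,0,1],[0,0,0,0.028,0,0,1]]]}}

```text
clock: 10.57
ee_pos: [0.624, 0.1108, 0.0274]
tool_rot: [-3.134, -0.207, -0.012]
contact_force: [-5.0, -1.0, 1.3]
grip_width: 0.0855
gripper_force: 2.7
```

```bash
python3 st.py
```

```text
10.5667 tcp -0.021978282730410234 0.0004719539773326353 0.027388502137044277 F -5.1259044145428465 -0.3191350319115818 1.334070024344646 [-0.38118007  1.79993904 -0.0454442 ]
```

Emit:
{"op": "servo_tool", "data": {"deltas": [[[0,0,0,0.003,0,0,1],[0,0,0,0.006,0,0,1],[0,0,0,0.009,0,0,1],[0,0,0,0.012,0,0,1],[0,0,0,0.012,0,0,1]]]}}

```text
clock: 10.98
ee_pos: [0.6238, 0.1107, 0.0274]
tool_rot: [3.134, 0.206, -0.006]
contact_force: [-25.9, -0.0, 17.0]
grip_width: 0.0851
gripper_force: 12.9
```

```bash
python3 st.py
```

```text
10.9833 tcp -0.022142917164200596 0.00041281747609661005 0.027372444313182424 F -25.665635135742843 3.4052456987587254 16.987821126206967 [0.0873959  8.53730057 0.07890021]
```

Emit:
{"op": "servo_tool", "data": {"deltas": [[[0,0,0,-0.005,0,0,1],[0,0,0,-0.03,0,0,1],[0,0,0,-0.1,0,0,1],[0,0,0,-0.16,0,0,1],[0,0,0,-0.2,0,-0.08,1],[0,0,0,-0.2,0,-0.16,1],[0,0,0,-0.2,0,-0.24,1],[0,0,0,-0.2,0,-0.32,1],[0,0,0,-0.2,0,-0.4,1],[0,0,0,-0.2,0,-0.4,1],[0,0,0,-0.2,0,-0.4,1]]]}}

```text
clock: 11.9
ee_pos: [0.5319, 0.0992, 0.2305]
tool_rot: [-3.131, -0.207, -0.03]
contact_force: [0.3, 0.6, -1.4]
grip_width: 0.0852
gripper_force: 0.0
```

```bash
python3 - <<'E'
from h import *
c=cam('wrist');save(c,'w7.png');print(readout.sense()['ee_pos'])
E
```

```text
[0.53057043 0.09885279 0.22790766]
```

View pics/w7.png

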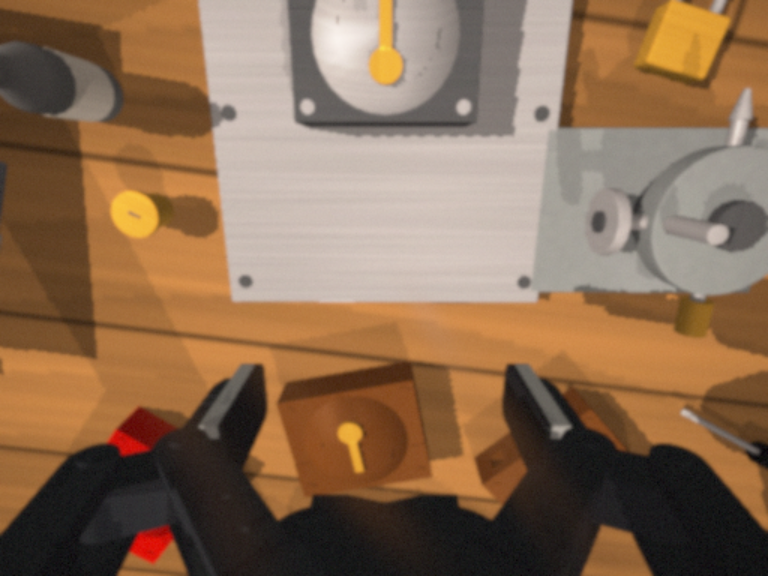

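Front edge of the carriage at (296,124)–(478,124), bed front corners (232,302),(537,302): square. I'll check numerically, together with the top view.

```bash
python3 - <<'E'
from m import *
o,y=bed((232,302),(537,302))
ex=np.array([np.cos(y),np.sin(y)]);ey=np.array([-ex[1],ex[0]])
k=ray(c,[f((296,122)),f((478,122))],.06)[:,:2]
print('front edge mach (want -10, +-65):',(k-o)@ex,(k-o)@ey)
t=cam('top');P=pts(t)
# gap between carriage rear and wall: height profile along machine x
Q=(P[...,:2]-o);X=Q@ex;Y=Q@ey;Z=P[...,2]
m=(abs(abs(Y)-.058)<.008)
for a in np.arange(-.03,.13,.005):
    s=m&(abs(X-a)<.0035); print(round(a,3),np.median(Z[s]).round(3) if s.any() else None,end=' | ')
E
python3 st.py
```

```text
bed [[0.4678, 0.2309], [0.5046, -0.0452]] 0.2785384663609773
o [0.64481978 0.11400181] yaw 0.13263254826200874
front edge mach (want -10, +-65): [-0.01017506 -0.01028964] [ 0.06293214 -0.06699554]
-0.03 0.022 | -0.025 0.022 | -0.02 0.023 | -0.015 0.02 | -0.01 0.031 | -0.005 0.056 | 0.0 0.061 | 0.005 0.061 | 0.01 0.059 | 0.015 0.059 | 0.02 0.057 | 0.025 0.061 | 0.03 0.059 | 0.035 0.062 | 0.04 0.06 | 0.045 0.059 | 0.05 0.058 | 0.055 0.058 | 0.06 0.061 | 0.065 0.061 | 0.07 0.06 | 0.075 0.059 | 0.08 0.06 | 0.085 0.059 | 0.09 0.06 | 0.095 0.06 | 0.1 0.066 | 0.105 0.079 | 0.11 0.082 | 0.115 0.081 | 0.12 0.08 | 0.125 0.081 | 12.0 tcp -0.11697622008725217 0.0007304146949899904 0.22628446077660005 F -1.0730217985009967 -0.44153749681929144 -1.1527837730401786 [-0.00147584  0.09373625 -0.02106762]
```

Front edge sits at x −10 mm, y is off by about −2 mm, it is square, and there is no gap to the wall. Home.

```bash
python3 -c "
from bench import env
print(env.hand_in())"
```

```text
the job is handed in; nothing more can be done
None
```

I turned the turret one click so the cutter wheel points at the bed. I then pushed the carriage home: measured square, with no visible gap to the back wall and about 2 mm off sideways (limit 5 mm). The job is handed in, but no verdict came back.

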